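# Re-zero a coffee grinder and set it four clicks coarser

### The job

Set the coffee grinder's grind: turn its black adjustment ring clockwise (seen from above) until you feel the burrs touch firmly, without cranking it hard against them, then turn it back anticlockwise by exactly four clicks and let go, the ring resting in that click. Leave the things around the grinder where they stand.

Things in the scene. Friction and masses are not known exactly. Their poses are not given: they have to be found in the camera images.
- grinder: black coffee grinder, 124 x 124 mm and 90 mm high, fixed to the worktop, with a grey drawer and a steel button on its front; origin at the centre of its underside, z up, -x out of the drawer front. A steel collar, 76 mm across and 20 mm high, stands on the middle of its top, and the adjustment ring on the collar
- ring_top (a point): centre of the adjustment ring's top face, 153.5 mm above the worktop, on its vertical turning axis and on the grinder's axis; z up, x towards the white mark on the ring; it turns with the ring. The ring is a knurled round black cylinder, 60 mm across, 42 mm high, its lower edge 1.5 mm above the collar; grip it across any diameter
- grind_ring (a joint): angle of the ring in rad, growing clockwise seen from above (finer), 0 when its white mark points to the grinder's back (+x of the grinder). Left alone it rests in one of 24 click hollows per turn, 15 degrees (0.262 rad) apart; 0.1 to 0.15 N m takes it over a ridge. The burrs meet 0.5 to 2.2 rad clockwise of the start, at an angle that differs each time and that nothing shows
- collar_top (a point): middle of the collar's top, under the ring, fixed, axes as the grinder's. The burrs in it meet 2 degrees past a hollow; from there resistance climbs by 10 N m per rad on top of the clicks. 0.25 N m between them is a firm touch, over 0.85 N m damages them
- ring_grip (a point): middle of the ring's height on its axis, 21 mm under its top. Let go at the burrs, the ring falls back into the last hollow without a click; it is set right when it rests in the fourth hollow (60 degrees) anticlockwise of that one
- coffee_tin: bystander: food tin with a paper band, 75 mm across, 110 mm high, upright; origin at the centre of its underside
- jam_jar: bystander: jam jar with a white lid, 69 mm across, 99 mm high; origin at the centre of its underside
- amber_glass: bystander: amber drinking glass, 79 mm across, 97 mm high; origin at the centre of its underside
- salt_shaker: bystander: glass salt shaker with a grey cap, 44 mm across, 90 mm high; origin at the centre of its underside
- spice_pot: bystander: small spice jar with a white cap, 41 mm across, 99 mm high; origin at the centre of its underside
- table_spoon: bystander: steel spoon lying flat, 188 mm long; origin at its middle

How it is judged:
By the outcome, as a careful person would: the job done as asked, in the order asked, and still so for the second after the job is handed in, with the robot touching nothing.
It also fails if it takes over 72 s, if anything falls off the work surface, if the arm or the gripper's body presses on something with over 40 N, if the wrist force passes 120 N, or if a joint passes its speed limit or range.

### The arm

A 6-joint arm with a two-finger parallel gripper is mounted at the origin on a cart in front of the work surface, level with it; the furniture and walls round the work are solid. World frame = base frame: x ahead of the robot, y to its left, z up, the work surface at z = 0. Lengths are in m, angles in rad, forces in N, time in s.
With the tool pointing down it reaches from about 0.4 to 0.825 m from the base axis. Payload 7 kg.
Tool frame: the origin (TCP) lies between the finger pads; the fingertips stand 8 mm ahead of it and the grasp point (between the pads) lies 11 mm behind it (arm.finger_overhang is the distance from the TCP to the fingertips, in m); z points along the fingers, y is the line along which they close (so a half turn about z gives the same grasp; the last joint's range is limited). The gripper opens to 88 mm and grips with 3 to 60 N. Pads are 19 mm wide; open, the fingers measure 130 mm over their backs; the gripper's body (78 mm by 193 mm) begins 47 mm behind the grasp point.
Start: joints at [1.597, 0.359, 0.012, 0, -1.224, -0.288], TCP at [0.175, 0.652, 0.235] pointing down, gripper open.
Joint ranges: [-3.07, 3.07], [-1.43, 2.12], [-1.02, 1.25], [-3.03, 1.67], [-3.05, -0], [-3.03, 3.03]. Speed limits (rad/s): [2.39, 2.39, 3.01, 3.14, 3.14, 3.14].

### API

Orientations are given as [roll, pitch, yaw] about the fixed x, y, z axes, in that order (R = Rz(yaw) Ry(pitch) Rx(roll)).
In Python, from station import arm gives the robot as it stands.
- The arm moves only by the tool move_arm, never from a script. Its argument "rows" is text: rows parted by semicolons, each of 7 numbers parted by spaces: the turn, a rotation vector about the tool's x, y, z in degrees, then the shift along the tool's x, y, z in m, then the finger opening in m, from 0 to 0.0876. A call has 1 to 8 rows; each row shifts and turns the commanded pose from where the row before left it, along the tool's axes as they then stand; what a row does not reach is not made up. A row lasts 1/8 s, in which the tool goes at most 62.5 mm and 10.7 degrees, less where a joint would pass 70% of its speed; a pose out of reach is approached as far as the arm can. A call is refused whole if a number of a shift passes 0.0625 or a number of a turn 10.7, either way. A call with a gripper value outside its range is refused whole. The fingers move at their own pace and stop on an object; "squeeze" is the grip in N (left out, the last holds). Time passes only in rows, so rows that do not move let the fingers close. It gives the time, the measured TCP pose, the force, the opening and the grip force at its end, in the units of the state.
- arm.get_state(): the state, without advancing time (a new reading comes with each control period).
- arm.grab_frame(name): name is "side" or "top"; returns (picture, depth): 400x640x3 uint8, blue, green, red; 400x640 float32, m along the optical axis (not along the pixel's ray), 0 where there is no reading.
- arm.camera_model(name): a dict with "mtx" (3x3 intrinsics, pixels), "camera_from_world" (4x4, takes a point from world to camera coordinates). Camera axes: x right, y down, z forward; pixel columns grow to the right and rows downward; lengths in m; the calibration is good to about 2 mm. A picture is of the moment at which its call begins. camera_model takes no time and is no camera call.
- arm.job_done(): hands the job in; it is judged then, once.
The state is a dict: "t": time; "q": joint angles; "qd": joint speeds; "joint_efforts": joint torques, N m; "eef_pos": TCP position; "ee_rot": TCP orientation; "force": force on the tool from outside, world axes, zero at the start; "moment": the same for the moment, N m; "width": finger opening in m; "gripper_force": force on a finger pad.
Only numpy, scipy, OpenCV 4.12 (cv2) and the standard library are available. Lean on these libraries where they do the work, as an engineer would, in place of code of your own. Each camera call takes 0.05 s, during which the arm holds its last target. There are 200 camera calls.

## Working session

There is one attempt and no reset: what is moved stays moved. The work goes in short steps, Python scripts to look and compute and a tool call to move; the robot and the scene stay as the last step left them, time stands still between calls to the robot, and variables do not carry over. Pictures are saved under pics/ and viewed, at most 10 in all, crops included, and the job is handed in when it is done.

Besides the shell and the picture viewer there is one more tool, called after ">>>" as a command line: name --argument value ..., lists and objects as JSON in quotes. move_arm: Moves the arm, as the interface text tells. Its arguments: {"type":"object","properties":{"rows":{"type":"string"},"squeeze":{"type":"number"}},"required":["rows"]}

```bash
mkdir -p pics; python3 - <<'E'
from station import arm
import cv2,numpy as np
s=arm.get_state();print(s)
for n in("top","side"):
    p,d=arm.grab_frame(n);cv2.imwrite(f"pics/{n}0.png",p);np.save(f"pics/{n}0.npy",d)
    m=arm.camera_model(n);print(n,np.round(m["mtx"],1),np.round(m["camera_from_world"],3))
print(arm.finger_overhang)
E
```

```text
{'t': 0.0, 'q': array([ 1.59710908e+00,  3.59401738e-01,  1.10685521e-02, -3.66181734e-04,
       -1.22411608e+00, -2.88107928e-01]), 'qd': array([4.65733134e-05, 8.94754153e-04, 9.25980265e-04, 9.78049273e-04,
       1.33616870e-03, 6.31413462e-04]), 'joint_efforts': array([-5.05669523e-04, -5.82726645e+01,  2.93059945e+01,  6.99714527e+00,
        6.96104922e-03, -1.46141033e-04]), 'eef_pos': array([0.17459135, 0.65153222, 0.23361441]), 'ee_rot': array([ 3.13991002e+00, -1.39667058e-04, -2.61919758e-01]), 'force': array([-0.65606346, -0.14323245, -0.32761886]), 'moment': array([-0.00216869, -0.02100809,  0.02260644]), 'gripper_force': 0.0, 'width': 0.08788411204050377}
top [[380.4   0.  317.7]
 [  0.  380.4 202. ]
 [  0.    0.    1. ]] [[ 0.025 -0.999  0.02  -0.044]
 [-0.987 -0.028 -0.158  0.633]
 [ 0.158 -0.016 -0.987  1.054]
 [ 0.     0.     0.     1.   ]]
side [[497.6   0.  318.8]
 [  0.  497.6 206.2]
 [  0.    0.    1. ]] [[ 0.101 -0.995  0.002 -0.08 ]
 [-0.893 -0.091 -0.441  0.583]
 [ 0.439  0.043 -0.898  0.898]
 [ 0.     0.     0.     1.   ]]
0.008
```

View pics/top0.png

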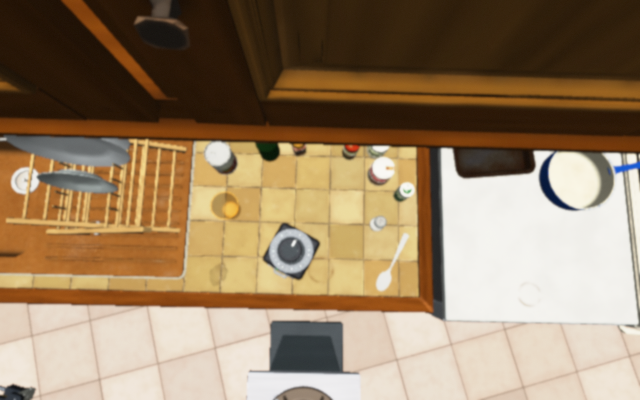

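View pics/side0.png

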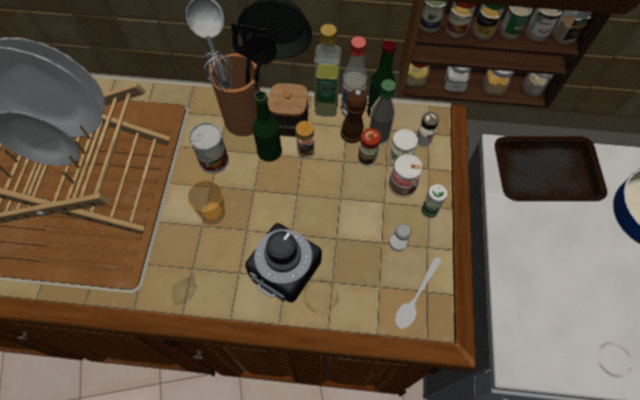

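The top view shows the grinder at about (291,250), with the ring at (291,247) and the white mark at about (293,242). The side view has the ring top near (283,243). The glass is at (208,202), the shaker at (400,236), and the arm is off to the left.

```bash
cat > h.py <<'E'
import numpy as np,cv2
from station import arm
def world(n,d):
    m=arm.camera_model(n);K=m["mtx"];T=np.linalg.inv(m["camera_from_world"])
    v,u=np.mgrid[:400,:640]
    P=np.stack([(u-K[0,2])/K[0,0]*d,(v-K[1,2])/K[1,1]*d,d],-1)
    return P@T[:3,:3].T+T[:3,3]
def onplane(n,uv,z):
    m=arm.camera_model(n);T=np.linalg.inv(m["camera_from_world"])
    r=T[:3,:3]@np.linalg.inv(m["mtx"])@np.array([*uv,1.]);c=T[:3,3]
    return c+r*(z-c[2])/r[2]
E
python3 - <<'E'
from h import *
for n,c in(("top",(291,247)),("side",(283,245))):
    p=cv2.imread(f"pics/{n}0.png");d=np.load(f"pics/{n}0.npy");W=world(n,d)
    v,u=np.mgrid[:400,:640];near=np.hypot(u-c[0],v-c[1])<55
    for lo,hi in((.14,.166),(.082,.097)):
        k=((W[...,2]>lo)&(W[...,2]<hi)&near&(d>0)).astype(np.uint8)
        q=W[k>0];cs,_=cv2.findContours(k,0,2);b=max(cs,key=cv2.contourArea)
        if lo>.1:
            uv,r=cv2.minEnclosingCircle(b);print(n,"ring",len(q),np.median(q,0),q.min(0),q.max(0),uv,r,onplane(n,uv,.1535))
            mk=(k>0)&(p.min(2)>120);print("mark px",mk.sum())
            if mk.sum():
                mu=np.array([u[mk].mean(),v[mk].mean()]);print(mu,onplane(n,mu,.1535),[onplane(n,(u[j],v[j]),.1535)[:2].round(4) for j in zip(*np.where(mk))])
        else:
            w=np.array([onplane(n,x[0],.09)[:2] for x in b],np.float32)
            print(n,"body",cv2.minAreaRect(w))
    w=world(n,d)
    for z0 in (0.08,):
        pass
    crop=p[c[1]-50:c[1]+50,c[0]-60:c[0]+60];cv2.imwrite(f"pics/c{n}.png",cv2.resize(crop,None,fx=3.3,fy=3.3,interpolation=2))
a,b=cv2.imread("pics/ctop.png"),cv2.imread("pics/cside.png");cv2.imwrite("pics/crop.png",np.hstack([a,b]))
# other things' rough places
W=world("top",np.load("pics/top0.npy"))
for nm,px in dict(glass=(230,208),tin=(219,153),shaker=(378,222),jam=(381,168)).items(): print(nm,W[px[1],px[0]].round(3))
E
```

```text
top ring 429 [0.49267249 0.04464148 0.15452566] [0.46252989 0.01488067 0.14169837] [0.52158204 0.07430036 0.16095906] (289.494140625, 249.36257934570312) 11.734560012817383 [0.49218036 0.04427114 0.1535    ]
mark px 33
[293.42424242 242.60606061] [0.50975128 0.0347717  0.1535    ] [array([0.5191, 0.0336]), array([0.5191, 0.031 ]), array([0.5164, 0.0361]), array([0.5165, 0.0335]), array([0.5166, 0.0309]), array([0.5166, 0.0284]), array([0.5138, 0.0386]), array([0.5139, 0.036 ]), array([0.5139, 0.0334]), array([0.514 , 0.0308]), array([0.5141, 0.0283]), array([0.5112, 0.0385]), array([0.5113, 0.0359]), array([0.5113, 0.0333]), array([0.5114, 0.0308]), array([0.5115, 0.0282]), array([0.5086, 0.041 ]), array([0.5086, 0.0384]), array([0.5087, 0.0358]), array([0.5088, 0.0333]), array([0.5088, 0.0307]), array([0.506 , 0.0409]), array([0.5061, 0.0383]), array([0.5061, 0.0357]), array([0.5062, 0.0332]), array([0.5063, 0.0306]), array([0.5034, 0.0408]), array([0.5035, 0.0382]), array([0.5036, 0.0357]), array([0.5036, 0.0331]), array([0.5009, 0.0407]), array([0.5009, 0.0381]), array([0.501 , 0.
[... 511 characters left out ...]
, array([0.5124, 0.0333]), array([0.5126, 0.0313]), array([0.5097, 0.0389]), array([0.5099, 0.037 ]), array([0.5101, 0.035 ]), array([0.5103, 0.033 ]), array([0.5076, 0.0387]), array([0.5078, 0.0367]), array([0.508 , 0.0347]), array([0.5082, 0.0328]), array([0.5053, 0.0403]), array([0.5055, 0.0384]), array([0.5057, 0.0364]), array([0.5059, 0.0344]), array([0.5031, 0.0401]), array([0.5033, 0.0381]), array([0.5036, 0.0361]), array([0.501 , 0.0398]), array([0.5012, 0.0378])]
side body ((0.4875258505344391, 0.04535726457834244), (0.12170431017875671, 0.12295625358819962), 64.25019073486328)
glass [0.615 0.234 0.012]
tin [0.756 0.253 0.107]
shaker [ 0.576 -0.195  0.092]
jam [ 0.728 -0.202  0.102]
```

View pics/crop.png

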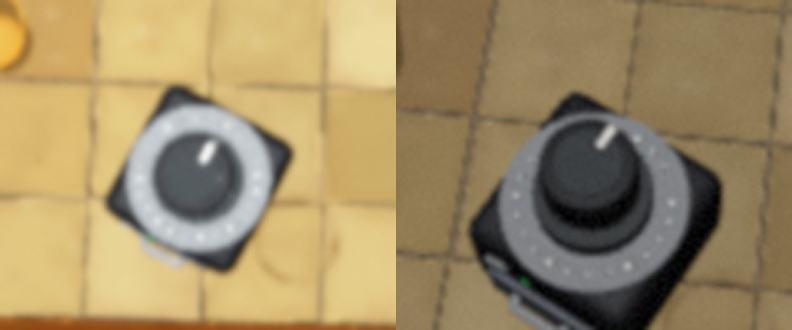

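>>> move_arm --rows "0 0 0 0.0386 0.042 0 0.0876;0 0 0 0.0386 0.042 0 0.0876;0 0 0 0.0386 0.042 0 0.0876;0 0 0 0.0386 0.042 0 0.0876;0 0 0 0.0386 0.042 0 0.0876;0 0 0 0.0386 0.042 0 0.0876;0 0 0 0.0386 0.042 0 0.0876;0 0 0 0.0386 0.042 0 0.0876" --squeeze 30

```text
t: 1.1
eef_pos: [0.3864, 0.2457, 0.2346]
ee_rot: [-3.141, -0.0, -0.261]
force: [1.2, -0.2, 1.0]
width: 0.0877
gripper_force: 0.0
```

>>> move_arm --rows "0 0 0 0.0386 0.042 0 0.0876;0 0 0 0.0386 0.042 0 0.0876;0 0 0 0.0386 0.042 0 0.0876;0 0 0 0.0386 0.042 0 0.0876;0 0 0 0 0 0 0.0876;0 0 0 0 0 0 0.0876"

```text
t: 1.85
eef_pos: [0.4914, 0.0449, 0.2342]
ee_rot: [3.141, 0.001, -0.263]
force: [-0.3, -0.1, 0.1]
width: 0.0879
gripper_force: 0.0
```

>>> move_arm --rows "0 0 0 0 0 0.027 0.0876;0 0 0 0 0 0.027 0.0876;0 0 0 0 0 0.027 0.0876;0 0 0 0 0 0.027 0.0876;0 0 0 0 0 0 0.0876;0 0 0 0 0 0 0.0876"

```text
t: 2.6
eef_pos: [0.4921, 0.0462, 0.1276]
ee_rot: [-3.141, -0.001, -0.26]
force: [0.4, -0.4, 0.4]
width: 0.0874
gripper_force: 0.0
```

>>> move_arm --rows "0 0 0 0 0 0 0.05;0 0 0 0 0 0 0.05;0 0 0 0 0 0 0.05;0 0 0 0 0 0 0.05;0 0 0 0 0 0 0.05;0 0 0 0 0 0 0.05" --squeeze 6

```text
t: 3.35
eef_pos: [0.4913, 0.0444, 0.1269]
ee_rot: [3.14, 0.0, -0.262]
force: [-1.4, -5.5, 5.2]
width: 0.0597
gripper_force: 6.0
```

```bash
python3 - <<'E'
from h import *
s=arm.get_state();print({k:np.round(s[k],4) for k in("t","q","eef_pos","ee_rot","force","moment","width","gripper_force")})
p,d=arm.grab_frame("side");cv2.imwrite("pics/s1.png",cv2.resize(p[170:310,200:370],None,fx=3.5,fy=3.5,interpolation=2))
E
```

```text
{'t': np.float64(3.35), 'q': array([ 0.49  ,  0.163 , -0.5286,  0.001 , -0.8804,  0.8182]), 'eef_pos': array([0.4913, 0.0444, 0.1269]), 'ee_rot': array([ 3.1402e+00,  4.0000e-04, -2.6190e-01]), 'force': array([-1.351 , -5.4616,  5.1554]), 'moment': array([-1.9682,  0.6784,  0.0492]), 'width': np.float64(0.0597), 'gripper_force': np.float64(6.0007)}
```

View pics/s1.png

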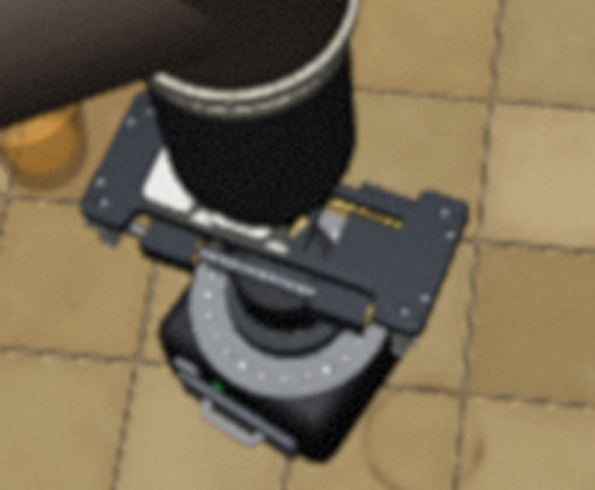

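The side crop shows the pads closed on the ring (opening 59.7 mm) with no contact on the collar or body. The lateral force is about 5.6 N along tool +y, so I'll centre the gripper.

>>> move_arm --rows "0 0 0 0 0.0015 0 0.05;0 0 0 0 0 0 0.05;0 0 0 0 0 0 0.05"

```text
t: 3.78
eef_pos: [0.4914, 0.0442, 0.1268]
ee_rot: [-3.141, -0.0, -0.262]
force: [-3.5, 3.7, 6.2]
width: 0.0598
gripper_force: 6.0
```

```bash
cat > st.py <<'E'
from h import *
s=arm.get_state();y=s["ee_rot"][2];f=s["force"]
print({k:np.round(s[k],4) for k in("t","eef_pos","force","moment","width","gripper_force")},"yawdeg",np.degrees(y).round(2),"q6",s["q"][5].round(3),"f tool xy",(f[0]*np.cos(y)+f[1]*np.sin(y)).round(2),(f[0]*np.sin(y)-f[1]*np.cos(y)).round(2))
E
python3 st.py
```

```text
{'t': np.float64(3.775), 'eef_pos': array([0.4914, 0.0442, 0.1268]), 'force': array([-3.5437,  3.7212,  6.1556]), 'moment': array([1.0318, 1.2426, 0.042 ]), 'width': np.float64(0.0598), 'gripper_force': np.float64(6.0006)} yawdeg -15.0 q6 0.821 f tool xy -4.39 -2.68
```

>>> move_arm --rows "0 0 0 0 -0.0005 0 0.05;0 0 0 0 0 0 0.05;0 0 0 0 0 0 0.05;0 0 0 0 0 0 0.05" --squeeze 30

```text
t: 4.28
eef_pos: [0.4914, 0.0443, 0.1268]
ee_rot: [3.141, -0.0, -0.262]
force: [-3.6, -0.4, 6.5]
width: 0.0594
gripper_force: 30.0
```

```bash
python3 st.py
```

```text
{'t': np.float64(4.275), 'eef_pos': array([0.4914, 0.0443, 0.1268]), 'force': array([-3.6352, -0.3638,  6.4676]), 'moment': array([0.1914, 1.1608, 0.0076]), 'width': np.float64(0.0594), 'gripper_force': np.float64(30.0009)} yawdeg -14.99 q6 0.82 f tool xy -3.42 1.29
```

>>> move_arm --rows "0 0 3 0 0 0 0.05;0 0 3 0 0 0 0.05;0 0 3 0 0 0 0.05;0 0 3 0 0 0 0.05;0 0 3 0 0 0 0.05;0 0 0 0 0 0 0.05;0 0 0 0 0 0 0.05"

```text
t: 5.15
eef_pos: [0.4914, 0.0442, 0.1268]
ee_rot: [3.141, -0.0, -0.524]
force: [-2.3, 1.1, 6.3]
width: 0.0596
gripper_force: 30.0
```

```bash
python3 st.py
```

```text
{'t': np.float64(5.15), 'eef_pos': array([0.4914, 0.0442, 0.1268]), 'force': array([-2.3415,  1.1212,  6.3133]), 'moment': array([ 0.1236,  1.1822, -0.0638]), 'width': np.float64(0.0596), 'gripper_force': np.float64(30.0007)} yawdeg -30.0 q6 0.558 f tool xy -2.59 0.2
```

>>> move_arm --rows "0 0 4.3 0 0 0 0.05;0 0 0 0 0 0 0.05;0 0 0 0 0 0 0.05"

```text
t: 5.52
eef_pos: [0.4914, 0.0442, 0.1268]
ee_rot: [3.141, -0.0, -0.599]
force: [-4.4, -0.0, 6.5]
width: 0.0597
gripper_force: 30.0
```

```bash
python3 st.py
```

```text
{'t': np.float64(5.525), 'eef_pos': array([0.4914, 0.0442, 0.1268]), 'force': array([-4.4043, -0.044 ,  6.4684]), 'moment': array([ 0.2155,  1.2071, -0.1369]), 'width': np.float64(0.0597), 'gripper_force': np.float64(30.0008)} yawdeg -34.31 q6 0.483 f tool xy -3.61 2.52
```

>>> move_arm --rows "0 0 1.7 0 0 0 0.05;0 0 0 0 0 0 0.05"

```text
t: 5.78
eef_pos: [0.4914, 0.0442, 0.1268]
ee_rot: [3.141, -0.0, -0.629]
force: [-2.9, -0.3, 6.3]
width: 0.0595
gripper_force: 30.0
```

```bash
python3 st.py
```

```text
{'t': np.float64(5.775), 'eef_pos': array([0.4914, 0.0442, 0.1268]), 'force': array([-2.9151, -0.3473,  6.3206]), 'moment': array([ 0.1526,  1.1328, -0.0811]), 'width': np.float64(0.0595), 'gripper_force': np.float64(30.0012)} yawdeg -36.03 q6 0.453 f tool xy -2.15 2.0
```

>>> move_arm --rows "0 0 3 0 0 0 0.05;0 0 0 0 0 0 0.05"

```text
t: 6.02
eef_pos: [0.4914, 0.0442, 0.1268]
ee_rot: [3.141, -0.0, -0.681]
force: [-2.8, -0.2, 6.3]
width: 0.0597
gripper_force: 30.0
```

```bash
python3 st.py
```

```text
{'t': np.float64(6.025), 'eef_pos': array([0.4914, 0.0442, 0.1268]), 'force': array([-2.8138, -0.215 ,  6.2742]), 'moment': array([0.2095, 1.1836, 0.0815]), 'width': np.float64(0.0597), 'gripper_force': np.float64(30.0013)} yawdeg -39.03 q6 0.4 f tool xy -2.05 1.94
```

>>> move_arm --rows "0 0 3 0 0 0 0.05;0 0 0 0 0 0 0.05"

```text
t: 6.28
eef_pos: [0.4913, 0.0442, 0.1268]
ee_rot: [3.141, -0.0, -0.734]
force: [-3.1, 0.0, 6.4]
width: 0.0595
gripper_force: 30.0
```

```bash
python3 st.py
```

```text
{'t': np.float64(6.275), 'eef_pos': array([0.4913, 0.0442, 0.1268]), 'force': array([-3.106 ,  0.0439,  6.4136]), 'moment': array([ 0.2026,  1.1212, -0.0038]), 'width': np.float64(0.0595), 'gripper_force': np.float64(30.0011)} yawdeg -42.03 q6 0.348 f tool xy -2.34 2.05
```

>>> move_arm --rows "0 0 3 0 0 0 0.05;0 0 0 0 0 0 0.05"

```text
t: 6.52
eef_pos: [0.4914, 0.0442, 0.1268]
ee_rot: [3.141, -0.0, -0.786]
force: [-2.8, 0.6, 6.0]
width: 0.0596
gripper_force: 30.0
```

```bash
python3 st.py
```

```text
{'t': np.float64(6.525), 'eef_pos': array([0.4914, 0.0442, 0.1268]), 'force': array([-2.8224,  0.5845,  6.0266]), 'moment': array([0.1702, 1.186 , 0.0089]), 'width': np.float64(0.0596), 'gripper_force': np.float64(30.0013)} yawdeg -45.04 q6 0.295 f tool xy -2.41 1.58
```

```bash
cat > av.py <<'E'
from h import *
M=[];J=[]
for i in range(4):
    s=arm.get_state();M.append(s["moment"][2]);J.append(s["joint_efforts"][5]);arm.grab_frame("top")
print("t",s["t"],"Mz",np.round(M,3),np.mean(M).round(3),"J6",np.round(J,3),"yaw",np.degrees(s["ee_rot"][2]).round(2),"F",s["force"].round(1),"grip",s["gripper_force"].round(1))
E
python3 av.py
```

```text
Traceback (most recent call last):
  File "av.py", line 5, in <module>
    print("t",s["t"],"Mz",np.round(M,3),np.mean(M).round(3),"J6",np.round(J,3),"yaw",np.degrees(s["ee_rot"][2]).round(2),"F",s["force"].round(1),"grip",s["gripper_force"].round(1))
                                                                                                                                                        ^^^^^^^^^^^^^^^^^^^^^^^^
AttributeError: 'float' object has no attribute 'round'
```

>>> move_arm --rows "0 0 2.2 0 0 0 0.05;0 0 2.1 0 0 0 0.05;0 0 0 0 0 0 0.05"

```text
t: 7.1
eef_pos: [0.4913, 0.0442, 0.1268]
ee_rot: [3.141, -0.0, -0.861]
force: [-2.4, -0.2, 5.9]
width: 0.0594
gripper_force: 30.0
```

```bash
python3 av.py
```

```text
Traceback (most recent call last):
  File "av.py", line 5, in <module>
    print("t",s["t"],"Mz",np.round(M,3),np.mean(M).round(3),"J6",np.round(J,3),"yaw",np.degrees(s["ee_rot"][2]).round(2),"F",s["force"].round(1),"grip",s["gripper_force"].round(1))
                                                                                                                                                        ^^^^^^^^^^^^^^^^^^^^^^^^
AttributeError: 'float' object has no attribute 'round'
```

```bash
sed -i 's/s\["gripper_force"\].round(1)/s["width"]/' av.py; python3 av.py
```

```text
t 7.45 Mz [-0.087 -0.02  -0.107 -0.108] -0.08 J6 [0.083 0.084 0.084 0.084] yaw -49.31 F [-3.2  0.5  7.1] grip 0.05942809437341689
```

>>> move_arm --rows "0 0 3 0 0 0 0.05;0 0 3 0 0 0 0.05;0 0 3 0 0 0 0.05;0 0 1.7 0 0 0 0.05;0 0 0 0 0 0 0.05;0 0 0 0 0 0 0.05"

```text
t: 8.25
eef_pos: [0.4913, 0.0442, 0.1268]
ee_rot: [3.141, -0.0, -1.047]
force: [-3.8, -0.0, 6.3]
width: 0.0594
gripper_force: 30.0
```

```bash
python3 av.py
```

```text
t 8.4 Mz [-0.037 -0.036 -0.036 -0.064] -0.043 J6 [0.013 0.018 0.019 0.019] yaw -60.0 F [-3.1  0.1  7.1] grip 0.0592472983523645
```

>>> move_arm --rows "0 0 2.3 0 0 0 0.05;0 0 2 0 0 0 0.05;0 0 0 0 0 0 0.05;0 0 0 0 0 0 0.05"

```text
t: 8.95
eef_pos: [0.4913, 0.0442, 0.1268]
ee_rot: [3.141, -0.0, -1.122]
force: [-3.7, -0.0, 6.6]
width: 0.0598
gripper_force: 30.0
```

```bash
python3 av.py
```

```text
t 9.1 Mz [-0.079 -0.09  -0.047 -0.068] -0.071 J6 [0.075 0.081 0.082 0.082] yaw -64.3 F [-2.6  0.3  5.5] grip 0.059449867075106605
```

>>> move_arm --rows "0 0 3 0 0 0 0.05;0 0 3 0 0 0 0.05;0 0 3 0 0 0 0.05;0 0 3 0 0 0 0.05;0 0 1.5 0 0 0 0.05;0 0 1.5 0 0 0 0.05;0 0 0 0 0 0 0.05;0 0 0 0 0 0 0.05"

```text
t: 10.15
eef_pos: [0.4913, 0.0442, 0.1268]
ee_rot: [3.141, -0.0, -1.384]
force: [-3.9, -0.3, 5.9]
width: 0.0598
gripper_force: 30.0
```

```bash
python3 av.py
```

```text
t 10.3 Mz [-0.056 -0.056 -0.093 -0.074] -0.07 J6 [0.07  0.074 0.075 0.075] yaw -79.3 F [-2.9 -0.3  5.8] grip 0.05913817527996419
```

>>> move_arm --rows "0 0 3 0 0 0 0.05;0 0 3 0 0 0 0.05;0 0 3 0 0 0 0.05;0 0 3 0 0 0 0.05;0 0 1.5 0 0 0 0.05;0 0 1.5 0 0 0 0.05;0 0 0 0 0 0 0.05;0 0 0 0 0 0 0.05"

```text
t: 11.35
eef_pos: [0.4913, 0.0442, 0.1268]
ee_rot: [3.141, -0.0, -1.646]
force: [-3.2, -0.0, 6.5]
width: 0.0594
gripper_force: 30.0
```

```bash
python3 av.py
```

```text
t 11.5 Mz [-0.096 -0.07  -0.08  -0.061] -0.077 J6 [0.07  0.074 0.075 0.075] yaw -94.3 F [-3.2 -0.4  7. ] grip 0.05977833859065723
```

>>> move_arm --rows "0 0 3 0 0 0 0.05;0 0 3 0 0 0 0.05;0 0 3 0 0 0 0.05;0 0 3 0 0 0 0.05;0 0 1.5 0 0 0 0.05;0 0 1.5 0 0 0 0.05;0 0 0 0 0 0 0.05;0 0 0 0 0 0 0.05"

```text
t: 12.55
eef_pos: [0.4912, 0.0442, 0.1268]
ee_rot: [3.141, -0.0, -1.908]
force: [-3.0, 0.7, 6.5]
width: 0.0595
gripper_force: 30.0
```

```bash
python3 av.py
```

```text
t 12.7 Mz [-0.107 -0.042 -0.058 -0.037] -0.061 J6 [0.069 0.074 0.075 0.075] yaw -109.3 F [-3.7  0.5  7.7] grip 0.05934650576918858
```

Now at 94.3° from the start, still no contact. Next is 109.3°.

>>> move_arm --rows "0 0 3 0 0 0 0.05;0 0 3 0 0 0 0.05;0 0 3 0 0 0 0.05;0 0 3 0 0 0 0.05;0 0 1.5 0 0 0 0.05;0 0 1.5 0 0 0 0.05;0 0 0 0 0 0 0.05;0 0 0 0 0 0 0.05"

```text
t: 13.75
eef_pos: [0.4913, 0.0441, 0.1268]
ee_rot: [-3.141, -0.001, -2.168]
force: [-4.0, 0.3, 5.6]
width: 0.0595
gripper_force: 30.0
```

```bash
python3 av.py
```

```text
t 13.9 Mz [0.731 0.733 0.628 0.693] 0.696 J6 [-0.686 -0.682 -0.681 -0.681] yaw -124.21 F [-4.3  0.4  6.2] grip 0.05910367676673263
```

Firm contact: about 0.69 N m in total, below the damage limit. I'll let go so the ring falls into its last hollow, then look at the mark as a reference.

>>> move_arm --rows "0 0 0 0 0 0 0.0876;0 0 0 0 0 0 0.0876;0 0 0 0 0 0 0.0876;0 0 0 0 0 0 0.0876;0 0 0 0 0 -0.03 0.0876;0 0 0 0 0 -0.03 0.0876;0 0 0 -0.0415 0.028 -0.01 0.0876;0 0 0 -0.0415 0.028 0 0.0876"

```text
t: 14.95
eef_pos: [0.4926, 0.1456, 0.198]
ee_rot: [-3.14, 0.003, -2.171]
force: [0.6, 0.6, -0.7]
width: 0.0878
gripper_force: 0.0
```

>>> move_arm --rows "0 0 0 -0.0415 0.028 0 0.0876;0 0 0 -0.0415 0.028 0 0.0876;0 0 0 0 0 0 0.0876;0 0 0 0 0 0 0.0876"

```text
t: 15.45
eef_pos: [0.4921, 0.2445, 0.1962]
ee_rot: [3.141, -0.001, -2.169]
force: [-0.8, -1.3, 0.6]
width: 0.0875
gripper_force: 0.0
```

```bash
cat > look.py <<'E'
import sys
from h import *
o=[]
for n,c,ctr in(("top",(290,248),(289.5,249.4)),("side",(282,246),(280.6,245.9))):
    p,d=arm.grab_frame(n)
    v,u=np.mgrid[:400,:640]
    k=(p.min(2)>100)&(np.hypot(u-ctr[0],v-ctr[1])<(11.5 if n=="top" else 14.5))
    if k.sum():
        w=onplane(n,(u[k].mean(),v[k].mean()),.1535)-onplane(n,ctr,.1535)
        print(n,k.sum(),u[k].mean(),v[k].mean(),"mark deg",np.degrees(np.arctan2(w[1],w[0])),"r",np.hypot(*w[:2]))
    o.append(cv2.resize(p[c[1]-50:c[1]+50,c[0]-60:c[0]+60],None,fx=3.3,fy=3.3,interpolation=2))
cv2.imwrite(f"pics/{sys.argv[1]}.png",np.hstack(o))
E
python3 look.py ref; python3 st.py
```

```text
top 42 295.3333333333333 253.88095238095238 mark deg -125.67680105668495 r 0.01894294665589927
side 35 288.0 249.65714285714284 mark deg -112.29752831117516 r 0.016677326298705275
{'t': np.float64(15.55), 'eef_pos': array([0.4924, 0.2437, 0.1965]), 'force': array([ 0.711 ,  0.398 , -0.3127]), 'moment': array([ 0.1319, -0.0674, -0.0151]), 'width': np.float64(0.0874), 'gripper_force': np.float64(0.0)} yawdeg -124.34 q6 -1.416 f tool xy -0.73 -0.36
```

View pics/ref.png

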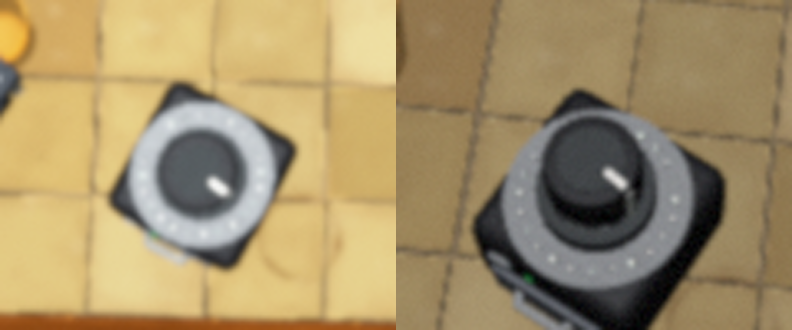

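The mark now points right and slightly down: from (208,178) to (228,193) in the top crop. I'll measure its angle more precisely, by line direction and by centroid, in the start and reference frames.

```bash
cat > mk.py <<'E'
from h import *
C={"top":(.4925,.0439),"side":(.4875,.0454)}
def mark(n,p):
    v,u=np.mgrid[:400,:640];m=arm.camera_model(n)
    T=np.linalg.inv(m["camera_from_world"]);R=T[:3,:3]@np.linalg.inv(m["mtx"]);c=T[:3,3]
    r=np.stack([u,v,np.ones_like(u)],-1)@R.T;P=c+r*((.1535-c[2])/r[...,2])[...,None]
    D=P[...,:2]-C[n];rad=np.hypot(*np.moveaxis(D,-1,0));k=rad<.026
    w=np.clip(p.min(2).astype(float)-95,0,None)*k
    w*=1.;mu=(D*w[...,None]).sum((0,1))/w.sum();E=(D-mu)[w>0];ww=w[w>0]
    S=(E.T*ww)@E;a,V=np.linalg.eigh(S);x=V[:,1]*np.sign(V[:,1]@mu)
    return np.degrees([np.arctan2(mu[1],mu[0]),np.arctan2(x[1],x[0])]).round(1),np.hypot(*mu).round(4),(a**.5/ww.sum()**.5).round(4)
E
python3 - <<'E'
from mk import *
for n in C:
    print(n,"start",mark(n,cv2.imread(f"pics/{n}0.png")))
    p,d=arm.grab_frame(n);cv2.imwrite(f"pics/{n}_ref.png",p);print(n,"ref",mark(n,p))
E
```

```text
top start (array([-27.8, -24.8]), np.float64(0.0177), array([0.003 , 0.0046]))
top ref (array([-127.7, -129.5]), np.float64(0.0184), array([0.003 , 0.0044]))
side start (array([-23.7, -28.5]), np.float64(0.0207), array([0.0017, 0.0034]))
side ref (array([-115.8, -126. ]), np.float64(0.018), array([0.0018, 0.0044]))
```

Ref against start is about 100°, which fits hollow 105° and agrees with the hand angle. I'll re-grip and confirm the touch with a small clockwise nudge.

>>> move_arm --rows "0 0 0 0.0415 -0.028 0 0.0876;0 0 0 0.0415 -0.028 0 0.0876;0 0 0 0.0415 -0.028 0 0.0876;0 0 0 0.0419 -0.0274 0 0.0876;0 0 0 0 0 0 0.0876;0 0 0 0 0 0 0.0876;0 0 0 0 0 0.02 0.0876;0 0 0 0 0 0.02 0.0876"

```text
t: 16.65
eef_pos: [0.491, 0.0453, 0.1563]
ee_rot: [-3.141, 0.001, -2.168]
force: [1.2, 0.2, -0.2]
width: 0.0875
gripper_force: 0.0
```

>>> move_arm --rows "0 0 0 0 0 0.03 0.0876;0 0 0 0 0 0 0.0876;0 0 0 0 0 0 0.05;0 0 0 0 0 0 0.05;0 0 0 0 0 0 0.05;0 0 0 0 0 0 0.05;0 0 0 0 0 0 0.05;0 0 0 0 0 0 0.05" --squeeze 40

```text
t: 17.65
eef_pos: [0.4912, 0.0444, 0.1273]
ee_rot: [-3.141, 0.001, -2.169]
force: [-0.0, -0.2, 5.6]
width: 0.0591
gripper_force: 40.0
```

```bash
python3 st.py; python3 av.py
```

```text
{'t': np.float64(17.65), 'eef_pos': array([0.4912, 0.0444, 0.1273]), 'force': array([-0.0316, -0.1772,  5.6244]), 'moment': array([0.0189, 0.1044, 0.013 ]), 'width': np.float64(0.0591), 'gripper_force': np.float64(40.0012)} yawdeg -124.29 q6 -1.089 f tool xy 0.16 -0.07
t 17.8 Mz [0.013 0.011 0.014 0.013] 0.013 J6 [-0.001  0.     0.     0.   ] yaw -124.29 F [-0.4 -0.9  6.4] grip 0.059326915861255165
```

>>> move_arm --rows "0 0 1 0 0 0 0.05;0 0 1 0 0 0 0.05;0 0 0 0 0 0 0.05;0 0 0 0 0 0 0.05"

```text
t: 18.35
eef_pos: [0.4913, 0.0444, 0.1273]
ee_rot: [-3.141, 0.001, -2.204]
force: [-0.7, -0.2, 6.9]
width: 0.0595
gripper_force: 40.0
```

```bash
python3 av.py
```

```text
t 18.5 Mz [0.13  0.111 0.092 0.101] 0.109 J6 [-0.102 -0.1   -0.099 -0.099] yaw -126.28 F [-0.6 -0.3  6.2] grip 0.059207679223154376
```

>>> move_arm --rows "0 0 1 0 0 0 0.05;0 0 0.7 0 0 0 0.05;0 0 0 0 0 0 0.05;0 0 0 0 0 0 0.05"

```text
t: 19.05
eef_pos: [0.4913, 0.0444, 0.1273]
ee_rot: [-3.141, 0.001, -2.234]
force: [-0.3, -0.2, 5.7]
width: 0.0595
gripper_force: 40.0
```

```bash
python3 av.py
```

```text
t 19.2 Mz [0.185 0.147 0.127 0.079] 0.134 J6 [-0.124 -0.122 -0.122 -0.122] yaw -127.98 F [ 0.4 -0.8  6.5] grip 0.05930685655123388
```

No burr contact at +3.7°, only click torque. I'll continue in small steps and watch the torque.

>>> move_arm --rows "0 0 0.8 0 0 0 0.05;0 0 0.8 0 0 0 0.05;0 0 0 0 0 0 0.05"

```text
t: 19.62
eef_pos: [0.4913, 0.0444, 0.1273]
ee_rot: [-3.141, 0.001, -2.262]
force: [-0.6, -1.2, 6.0]
width: 0.0592
gripper_force: 40.0
```

```bash
sed -i 's/range(4)/range(2)/' av.py; python3 av.py
```

```text
t 19.675 Mz [0.221 0.154] 0.188 J6 [-0.284 -0.223] yaw -129.57 F [ 0.5 -0.7  6.2] grip 0.05945201223806571
```

```bash
python3 av.py
```

```text
t 19.775 Mz [0.182 0.253] 0.218 J6 [-0.204 -0.199] yaw -129.57 F [-1.   0.7  5.5] grip 0.059385413101388465
```

>>> move_arm --rows "0 0 0.5 0 0 0 0.05;0 0 0.5 0 0 0 0.05;0 0 0 0 0 0 0.05;0 0 0 0 0 0 0.05"

```text
t: 20.32
eef_pos: [0.4913, 0.0443, 0.1273]
ee_rot: [-3.141, 0.001, -2.279]
force: [0.4, -1.1, 5.6]
width: 0.0594
gripper_force: 40.0
```

```bash
python3 av.py
```

```text
t 20.375 Mz [0.266 0.246] 0.256 J6 [-0.266 -0.265] yaw -130.56 F [ 0.3 -1.3  5.5] grip 0.05900691122814623
```

>>> move_arm --rows "0 0 0.5 0 0 0 0.05;0 0 0.5 0 0 0 0.05;0 0 0 0 0 0 0.05;0 0 0 0 0 0 0.05"

```text
t: 20.92
eef_pos: [0.4913, 0.0444, 0.1273]
ee_rot: [-3.141, 0.001, -2.296]
force: [0.1, -0.2, 5.6]
width: 0.0601
gripper_force: 40.0
```

```bash
python3 av.py
```

```text
t 20.975 Mz [0.356 0.325] 0.341 J6 [-0.334 -0.333] yaw -131.55 F [-1.2 -0.7  5.5] grip 0.059653056743217324
```

>>> move_arm --rows "0 0 0 0 0 0 0.075;0 0 0 0 0 0 0.075;0 0 0 0 0 0 0.075;0 0 0 0 0 0 0.05;0 0 0 0 0 0 0.05;0 0 0 0 0 0 0.05;0 0 0 0 0 0 0.05;0 0 0 0 0 0 0.05" --squeeze 58

```text
t: 22.02
eef_pos: [0.4909, 0.0441, 0.1266]
ee_rot: [-3.141, -0.0, -2.297]
force: [4.3, -3.9, -1.8]
width: 0.0593
gripper_force: 58.0
```

```bash
python3 av.py
```

```text
t 22.075 Mz [0.01  0.021] 0.015 J6 [-0.014 -0.012] yaw -131.6 F [ 3.1 -3.7 -2.7] grip 0.05885155153861475
```

>>> move_arm --rows "0 0 -2.5 0 0 0 0.05;0 0 -2.5 0 0 0 0.05;0 0 -2.5 0 0 0 0.05;0 0 -2.5 0 0 0 0.05;0 0 -2.5 0 0 0 0.05;0 0 -2.5 0 0 0 0.05;0 0 0 0 0 0 0.05"

```text
t: 23.0
eef_pos: [0.491, 0.044, 0.1266]
ee_rot: [-3.141, -0.0, -2.034]
force: [4.0, -5.2, -4.3]
width: 0.0591
gripper_force: 58.0
```

```bash
python3 av.py
```

```text
t 23.05 Mz [0.046 0.041] 0.044 J6 [0.251 0.048] yaw -116.59 F [ 4.  -5.  -2.5] grip 0.05930399957170416
```

>>> move_arm --rows "0 0 -1 0 0 0 0.05;0 0 -1 0 0 0 0.05;0 0 0 0 0 0 0.05"

```text
t: 23.48
eef_pos: [0.491, 0.044, 0.1266]
ee_rot: [-3.141, -0.0, -2.0]
force: [4.0, -4.5, -2.8]
width: 0.0594
gripper_force: 58.0
```

```bash
python3 av.py
```

```text
t 23.525 Mz [-0.142 -0.097] -0.12 J6 [0.223 0.145] yaw -114.61 F [ 4.4 -4.9 -1.9] grip 0.059242763704111856
```

>>> move_arm --rows "0 0 -1 0 0 0 0.05;0 0 -1 0 0 0 0.05;0 0 0 0 0 0 0.05"

```text
t: 23.95
eef_pos: [0.491, 0.044, 0.1266]
ee_rot: [-3.141, -0.0, -1.965]
force: [4.6, -3.8, -2.1]
width: 0.0594
gripper_force: 58.0
```

```bash
python3 av.py
```

```text
t 24.0 Mz [-0.085 -0.094] -0.09 J6 [0.164 0.087] yaw -112.6 F [ 4.7 -5.1 -3.3] grip 0.05976577842027888
```

>>> move_arm --rows "0 0 -2.5 0 0 0 0.05;0 0 -2.5 0 0 0 0.05;0 0 -2.5 0 0 0 0.05;0 0 -2.5 0 0 0 0.05;0 0 -2.5 0 0 0 0.05;0 0 -2.5 0 0 0 0.05;0 0 -2.5 0 0 0 0.05;0 0 -2.5 0 0 0 0.05"

```text
t: 25.05
eef_pos: [0.4911, 0.044, 0.1266]
ee_rot: [-3.141, -0.0, -1.615]
force: [5.1, -5.2, -3.2]
width: 0.0592
gripper_force: 58.0
```

>>> move_arm --rows "0 0 -3 0 0 0 0.05;0 0 -3 0 0 0 0.05;0 0 -3 0 0 0 0.05;0 0 -3 0 0 0 0.05;0 0 -3 0 0 0 0.05;0 0 -3 0 0 0 0.05;0 0 -3 0 0 0 0.05;0 0 0 0 0 0 0.05"

```text
t: 26.05
eef_pos: [0.4913, 0.044, 0.1266]
ee_rot: [-3.141, -0.001, -1.249]
force: [6.1, -5.3, -4.3]
width: 0.0593
gripper_force: 58.0
```

```bash
python3 av.py;python3 av.py
```

```text
t 26.1 Mz [0.067 0.094] 0.08 J6 [0.311 0.066] yaw -71.58 F [ 6.5 -4.7 -3.7] grip 0.05908962630899651
t 26.2 Mz [ 0.029 -0.03 ] -0.001 J6 [-0.009 -0.028] yaw -71.59 F [ 6.6 -5.9 -4.1] grip 0.05929298747367559
```

>>> move_arm --rows "0 0 -1 0 0 0 0.05;0 0 0 0 0 0 0.05;0 0 0 0 0 0 0.05;0 0 0 0 0 0 0.0876;0 0 0 0 0 0 0.0876;0 0 0 0 0 0 0.0876;0 0 0 0 0 0 0.0876;0 0 0 0 0 -0.03 0.0876"

```text
t: 27.25
eef_pos: [0.4892, 0.0438, 0.1551]
ee_rot: [3.137, -0.0, -1.233]
force: [0.6, 0.5, 0.5]
width: 0.0876
gripper_force: 0.0
```

>>> move_arm --rows "0 0 0 0 0 -0.04 0.0876;0 0 0 -0.0475 -0.0158 0 0.0876;0 0 0 -0.0475 -0.0158 0 0.0876;0 0 0 -0.0475 -0.0158 0 0.0876;0 0 0 -0.0475 -0.0158 0 0.0876;0 0 0 0 0 0 0.0876;0 0 0 0 0 0 0.0876"

```text
t: 28.12
eef_pos: [0.4868, 0.2445, 0.1963]
ee_rot: [3.141, -0.0, -1.231]
force: [-0.2, -0.5, -0.1]
width: 0.0876
gripper_force: 0.0
```

```bash
python3 look.py fin; python3 - <<'E'
from mk import *
for n in C:
    p,d=arm.grab_frame(n);cv2.imwrite(f"pics/{n}_fin.png",p);print(n,mark(n,p))
E
python3 st.py
```

```text
top 40 296.375 246.5 mark deg -65.6929486052554 r 0.0191222628443168
side 34 289.6470588235294 240.7058823529412 mark deg -52.01675458647422 r 0.020608711795382418
top (array([-66.4, -64.2]), np.float64(0.0182), array([0.0031, 0.0044]))
side (array([-56.5, -67.8]), np.float64(0.0198), array([0.0018, 0.0035]))
{'t': np.float64(28.325), 'eef_pos': array([0.4873, 0.2436, 0.1967]), 'force': array([ 0.007 , -0.5478,  0.8786]), 'moment': array([ 0.0403, -0.0201, -0.0293]), 'width': np.float64(0.0878), 'gripper_force': np.float64(0.0)} yawdeg -70.66 q6 -0.486 f tool xy 0.52 0.17
```

View pics/fin.png

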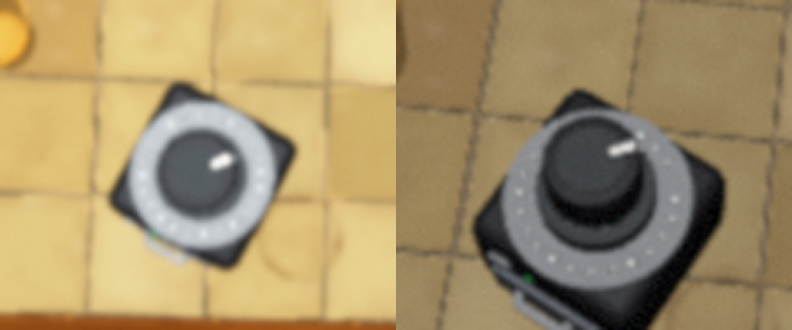

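View pics/side_fin.png

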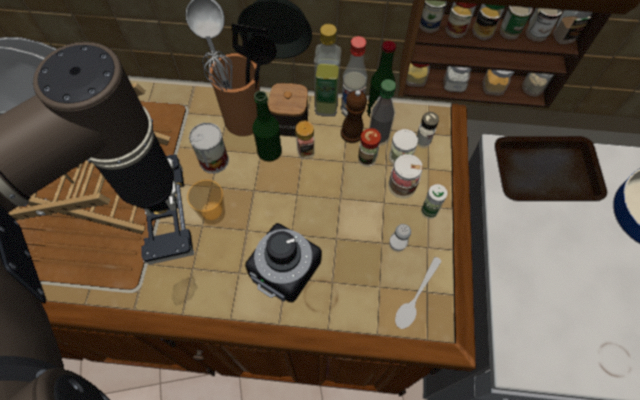

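The ring moved about 61° anticlockwise from the burr hollow, so four clicks. It rests free, and the bystanders stand where they did in the first side view.

```bash
python3 -c "
from station import arm;print(arm.job_done())"
```

```text
the job is handed in; nothing more can be done
None
```

The job is handed in at about 28 s of the 72 s: I turned the ring clockwise to a firm burr touch (peak about 0.69 N m in total), then turned it back four clicks (camera: about 61°) and let go; I had also let go at the burrs twice, re-gripping each time and confirming the touch at 0.34 N m, and nothing around the grinder appears moved.

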